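# Dial in the stirring programme and start the stirrer

### The arm

A 6-joint arm with a two-finger parallel gripper is mounted at the origin on the work surface. World frame = base frame: x ahead of the robot, y to its left, z up, the work surface at z = 0. Lengths are in m, angles in rad, forces in N, time in s.
With the tool pointing down it reaches from about 0.325 to 0.85 m from the base axis. Payload 15.5 kg.
Tool frame: the origin (TCP) lies at the very end of the fingers, on their centre line; the grasp point (between the pads) lies 19 mm behind it (manip.grip_point_offset is the distance from the TCP to the grasp point, in m); z points along the fingers, y is the line along which they close (so a half turn about z gives the same grasp; the last joint's range is limited). The gripper opens to 91 mm and grips with 3 to 60 N. Pads are 32 mm wide; open, the fingers measure 118 mm over their backs; the gripper's body (76 mm by 178 mm) begins 60 mm behind the grasp point.
Start: joints at [1.224, 0.494, 1.345, -0, 1.302, -0.096], TCP at [0.155, 0.605, 0.214] pointing down, gripper open.
Joint ranges: [-2.91, 2.91], [-0.82, 2.16], [0.22, 2.67], [-1.22, 4.37], [0.12, 2.79], [-3.08, 3.08]. Speed limits (rad/s): [1.89, 1.89, 2.57, 3.01, 3.01, 3.01].

### API

Orientations are given as a unit quaternion [w, x, y, z].
In Python, from rig import manip gives the robot as it stands. Calls block until the motion is done:
- manip.move_pose(position, orientation): joint-space move of the TCP to a pose.
- manip.move_linear(position, vel=0.15, ori=None, guard=None): straight line of the TCP; ori=None keeps the orientation; vel is the mean speed in m/s. With guard (N) it stops when the force on the tool has changed by that much, and returns True; else False.
- manip.move_joints(angles): joint-space move.
- manip.grip(opening, strength=None): finger opening in m; strength is the grip in N (None keeps the last); returns when the fingers have stopped.
- manip.dwell(seconds).
- manip.solve_ik(position, orientation): joint angles nearest the present ones, or None.
- manip.get_obs(): the state.
- manip.capture(name): name is "side" or "top"; returns a dict with "color" (384x512x3 uint8, red, green, blue), "fx", "fy", "cx", "cy" (pixels), "eye" and "orientation" of the camera in the world. Camera axes: x right, y down, z forward; pixel columns grow to the right and rows downward; lengths in m; the calibration is good to about 2 mm. A picture is of the moment at which its call begins. There is no depth.
A pose or a line that the arm cannot do raises manip.IKError and nothing moves.
- manip.sign_off(): hands the job in; it is judged then, once.
The state is a dict: "clock": time; "qpos": joint angles; "joint_velocities": joint speeds; "effort": joint torques, N m; "position": TCP position; "tcp_rot": TCP orientation; "contact_force": force on the tool from outside, world axes, zero at the start; "torque": the same for the moment, N m; "gripper_width": finger opening in m; "gripper_force": force on a finger pad.
Only numpy, scipy, OpenCV 4.12 (cv2) and the standard library are available. Lean on these libraries where they do the work, as an engineer would, in place of code of your own. Each camera call takes 0.05 s, during which the arm holds its last target. There are 200 camera calls.

### The job

Roll the three thumbwheels on the front of the heating stirrer so that, from left to right as seen from the robot, five, two and four dots stand squarely on top, in line with the black index marks on the deck. Then push the run lever fully over, away from the robot, to start it; never move the lever before all three wheels are set. Roll the wheels gently, pressing on them with no more than about 15 N, and leave the dish, bottle, jar and stopper around it where they are.

Things in the scene. Friction and masses are not known exactly. Their poses are not given: they have to be found in the camera images.
- stirrer: heating stirrer, fixed: blue housing 340 mm (x) by 270 mm (y), flat deck 60 mm above the bench; pale hot plate at the back from x = -40 mm on, top at 78 mm. Origin: centre of its underside, at bench height; +x to its back (away from the robot), +y left seen from the robot. Wheels at x = -100, y = +85, +40, -5 mm; lever at x = -100, y = -90 mm
- left_slot (a point): fixed point on the deck's surface (60 mm above the bench) straight below the crown of the left wheel. The crown stands 15 to 25 mm above this point, differently for each wheel and each time: this height is not measured and must be felt. Axes as the stirrer's
- mid_slot (a point): fixed point on the deck's surface (60 mm above the bench) straight below the crown of the middle wheel. The crown stands 15 to 25 mm above this point, differently for each wheel and each time: this height is not measured and must be felt. Axes as the stirrer's
- right_slot (a point): fixed point on the deck's surface (60 mm above the bench) straight below the crown of the right wheel. The crown stands 15 to 25 mm above this point, differently for each wheel and each time: this height is not measured and must be felt. Axes as the stirrer's
- wheel_left (a joint): left thumbwheel: smooth black disc, 52 mm diameter, 22 mm wide, level axle along the stirrer's y. Six faces 60 degrees apart show 1 to 6 white dots like a die, a grey line between faces. Value in rad: n dots straight up at (n-1) x 1.047; grows as the crown is rolled to the stirrer's +x (away from the robot). End stops at -0.15 and 5.39, so no way from 6 to 1
- wheel_mid (a joint): middle thumbwheel: same shape, dots, values and stops as the left. All three wheels stay where they are left; turning one takes 0.10 N m (4 N at the rim), which a fingertip gets only by pressing down on the crown with at least 6 N, better 8 to 13 N, while it is dragged along the stirrer's x; with less it slips
- wheel_right (a joint): right thumbwheel: same as the left. All three axles are sprung: they yield downwards only above 4 N, then by 1 mm for each further 4 N, and bottom after 6 mm
- run_lever (a joint): run lever, value in rad: 0 leaning 29 degrees to the stirrer's -x (off), 1.0 leaning 29 degrees to its +x (on, end stop); stays where it is left; about 1.5 N at the ball moves it
- run_lever_tip (a point): centre of the lever's black ball, 26 mm diameter, on a 10 mm steel rod. Pivot 50 mm from it, 64 mm above the bench. The ball's centre goes from x = -124 to -76 mm in the stirrer's frame, 108 mm above the bench at both ends, 114 midway. Below it a grey block 70 x 50 mm, 67 mm above the bench, with an axle hump up to 77 mm
- dish: loose glass dish, 90 mm across and 40 mm high, on the hot plate; origin under its centre; not to be moved
- reagent: loose amber bottle, 60 mm across, 120 mm high, on the bench beside the stirrer; origin under its centre; not to be moved
- powder_jar: loose white jar with a black cap, 56 mm across, 70 mm high, on the bench beside the stirrer; origin under its centre; not to be moved
- stopper: loose black rubber stopper, 24 mm across, 18 mm high, on the bench; origin under its centre; not to be moved

How it is judged:
By the outcome, as a careful person would: the job done as asked, in the order asked, and still so for the second after the job is handed in, with the robot touching nothing.
It also fails if it takes over 72 s, if anything falls off the work surface, if the arm or the gripper's body presses on something with over 40 N, if the wrist force passes 120 N, or if a joint passes its speed limit or range.

## Working session

There is one attempt and no reset: what is moved stays moved. The work goes in short steps, each a Python script; the robot and the scene stay as the last script left them, time stands still between calls to the robot, and variables do not carry over. Pictures are saved under pics/ and viewed, at most 10 in all, crops included, and the job is handed in when it is done.

```bash
mkdir -p pics; ls
python3 - <<'E'
from rig import manip
import cv2,numpy as np
for n in("top","side"):
    c=manip.capture(n); cv2.imwrite(f"pics/{n}0.png",c["color"][:,:,::-1])
    print(n,c["fx"],c["fy"],c["cx"],c["cy"],c["eye"],c["orientation"])
o=manip.get_obs(); print(o)
E
```

```text
pics
top 447.42909282165107 447.42909282165107 262.29703119855765 182.9470838112605 [0.49928413 0.05165221 1.08687464] [-0.03181732  0.71294604 -0.69844725  0.0535448 ]
side 346.6881104089875 346.6881104089875 256.16483596177886 191.40553065320427 [0.39586508 0.46461949 0.70201044] [ 0.08422551 -0.24650418  0.91516158 -0.30760532]
{'clock': 0.1, 'qpos': array([ 1.22451457e+00,  4.94095074e-01,  1.34604864e+00, -4.19758431e-05,
        1.30249449e+00, -9.54999538e-02]), 'joint_velocities': array([ 0.00026441, -0.00099149, -0.00113833,  0.00174092, -0.00196036,
        0.00024873]), 'effort': array([ 2.19067653e-03, -8.80246782e+01, -3.82544410e+01,  7.09578465e-02,
        4.83072165e-02, -2.27213559e-05]), 'position': array([0.15499913, 0.60513466, 0.213421  ]), 'tcp_rot': array([-9.47969326e-05,  1.25057029e-01,  9.92149417e-01, -5.14506104e-04]), 'contact_force': array([ 0.22321021, -0.47855678, -0.66337969]), 'torque': array([ 0.04260151, -0.04522364, -0.00128238]), 'gripper_force': 0.0, 'gripper_width': 0.09146393994439077}
```

View pics/top0.png

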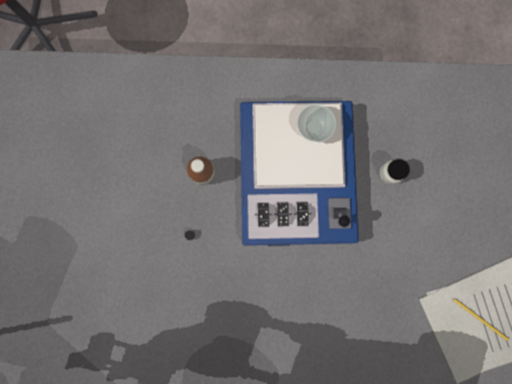

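View pics/side0.png

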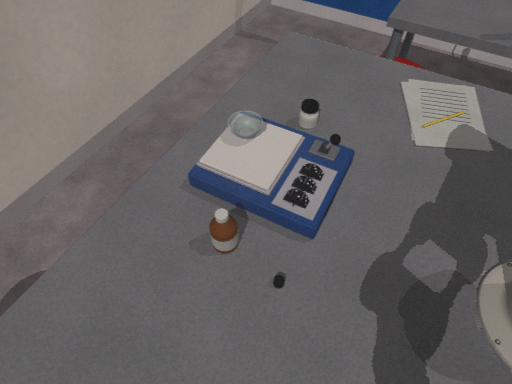

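```bash
cat > h.py <<'E'
import numpy as np, cv2
from scipy.spatial.transform import Rotation as R
from scipy.optimize import least_squares
def proj(c,P):
    q=c["orientation"]; r=R.from_quat([q[1],q[2],q[3],q[0]])
    p=r.inv().apply(np.atleast_2d(P)-c["eye"])
    return np.c_[c["fx"]*p[:,0]/p[:,2]+c["cx"],c["fy"]*p[:,1]/p[:,2]+c["cy"]]
def s2w(pose,P):
    x,y,t=pose; P=np.atleast_2d(P).astype(float); o=P.copy()
    o[:,0]=x+np.cos(t)*P[:,0]-np.sin(t)*P[:,1]; o[:,1]=y+np.sin(t)*P[:,0]+np.cos(t)*P[:,1]
    return o
BOX=np.array([[a*.17,b*.135,z] for a in(-1,1) for b in(-1,1) for z in(0,.06)])
E
python3 - <<'E'
from rig import manip
from h import *
cs={n:manip.capture(n) for n in("top","side")}
hull={}
for n,c in cs.items():
    hsv=cv2.cvtColor(c["color"],cv2.COLOR_RGB2HSV)
    m=((hsv[...,0]>100)&(hsv[...,0]<130)&(hsv[...,1]>120)).astype(np.uint8); m[:80]=0
    k,l,s,_=cv2.connectedComponentsWithStats(m); i=1+s[1:,4].argmax()
    pts=np.argwhere(l==i)[:,::-1].astype(np.float32)
    hull[n]=cv2.convexHull(pts)[:,0]
    print(n,s[i])
def res(p):
    r=[]
    for n,c in cs.items():
        h=cv2.convexHull(proj(c,s2w(p,BOX)).astype(np.float32))
        r+=[cv2.pointPolygonTest(h,(float(u),float(v)),True)-.5 for u,v in hull[n]]
    return r
f=least_squares(res,[.53,0,0],diff_step=1e-3,x_scale=[.1,.1,.1],loss="soft_l1")
for s in ([.53,-.03,.03],[.55,-.05,-.03]):
    g=least_squares(res,s,diff_step=1e-3,x_scale=[.1,.1,.1],loss="soft_l1")
    print(g.x,g.cost)
    if g.cost<f.cost:f=g
print(f.x,f.cost,np.round(f.fun,1)); np.save("pose.npy",f.x)
W=np.zeros((600,800,3),np.uint8)
t=cs["top"]["color"][192:242,240:360,::-1]; s=cs["side"]["color"][125:225,265:360,::-1]
t=cv2.resize(t,None,fx=5,fy=5,interpolation=2); s=cv2.resize(s,None,fx=3.4,fy=3.4,interpolation=2)
W[:250,:600]=t; W[255:595,:323]=s
# overlay copy of side+top with predicted points
for n,(x0,y0,w,h),k,(X,Y) in(("top",(235,95,130,155),2.1,(330,255)),("side",(185,105,175,125),1.0,(610,255))):
    im=cs[n]["color"][:,:,::-1].copy()
    im=cv2.resize(im[y0:y0+h,x0:x0+w],None,fx=k,fy=k)
    P=[[-.1,y,.06] for y in(.085,.04,-.005)]+[[-.124,-.09,.108]]
    for u,v in np.r_[proj(cs[n],s2w(f.x,P)),proj(cs[n],s2w(f.x,BOX))]: cv2.circle(im,(int((u-x0+.5)*k),int((v-y0+.5)*k)),2,(0,255,255),-1)
    W[Y:Y+im.shape[0],X:X+im.shape[1]]=im
cv2.imwrite("pics/c1.png",W)
E
```

```text
top [ 241  102  117  142 3744]
side [ 189  120  165  119 4070]
[ 0.65633213 -0.06225352  0.02522206] 29.631832417797174
[ 0.65633593 -0.06225292  0.02529741] 29.631766014926583
[ 0.65633593 -0.06225292  0.02529741] 29.631766014926583 [ 0.8  0.9  0.3  0.7  1.2  0.2  0.2  2.2  2.1  2.3  1.7  0.7  0.3  0.8
  0.8  1.  -0.1 -0.1  0.8  1.7  3.1  2.2  1.5  1.8  1.8  1.3  1.3  2.6
  3.   2.7  2.7  2.   1.6  1.4  1.1  1.2  1.7]
```

View pics/c1.png

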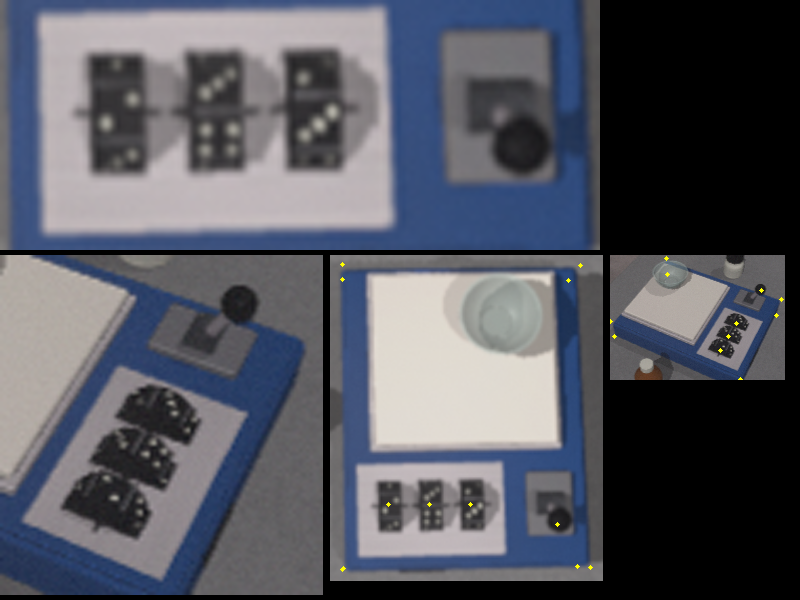

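The top picture shows the wheels' axle and index line at row 214, with the wheels at cols 263, 283 and 302. They read about 2 (left), between 3 and 4 (middle) and just below 3 (right). The fitted slot points fall on the axles. The lever ball is at (344, 221).

I'll roll one left stroke first and log the forces.

```bash
cat >> h.py <<'E'
pose=np.load("pose.npy"); Y={"L":.085,"M":.04,"R":-.005}
Q=[0,-np.sin(pose[2]/2),np.cos(pose[2]/2),0]
def S(x,y,z): return s2w(pose,[[x,y,z]])[0]
def fz(m,n=3):
    v=[]
    for _ in range(n): m.dwell(.01); v.append(m.get_obs()["contact_force"])
    return np.mean(v,0)
def stroke(m,w,d,ztop,F=10,seg=.006,vel=.04,log=True):
    """roll wheel w by rim distance d (m) with the closed fingertips; ztop = start height of felt descent"""
    y=Y[w]; x=-.1-d/2
    m.move_linear(S(x,y,ztop),vel=.15); m.dwell(.1)
    b=fz(m)
    hit=m.move_linear(S(x,y,.072),vel=.015,guard=4)
    z=m.get_obs()["position"][2]; z0=z
    assert hit,"no contact"
    for _ in range(6):
        f=fz(m)[2]-b[2]
        if abs(f-F)<1.2: break
        z-=np.clip((F-f)/4000*.8,-.001,.001); m.move_linear(S(x,y,z),vel=.02)
    fs=[f]
    n=max(1,int(np.ceil(abs(d)/seg)))
    for i in range(n):
        m.move_linear(S(x+d*(i+1)/n,y,z),vel=vel); g=fz(m,2)-b; fs.append(g[2])
        z-=np.clip((F-g[2])/4000*.6,-.0007,.0007)
    m.move_linear(S(x+d,y,z+.012),vel=.08)
    if log: print(w,"touch z",round(z0,4),"F",np.round(fs,1),"fx",round(g[0],1),"t",round(m.get_obs()["clock"],1))
    return z0
E
python3 - <<'E'
from rig import manip as m
from h import *
m.grip(0,10); print(m.get_obs()["gripper_width"])
m.move_pose(S(-.112,.085,.13),Q); print(m.get_obs()["clock"],m.get_obs()["qpos"])
stroke(m,"L",.024,.092)
print(m.get_obs()["position"])
E
```

```text
0.0004742662373745973
4.075 [-7.22705165e-02  4.79650479e-01  1.64828054e+00  1.08582103e-04
  1.01353669e+00 -1.66918352e+00]
L touch z 0.084 F [ 9.4  9.6  9.   9.2 10.4] fx -1.4 t 7.4
[0.56642083 0.02045553 0.09499393]
```

```bash
cat >> h.py <<'E'
def unwrap(c,w,zc,k=4):
    """strip: rows = angle from crown, far (+x) at top, +-70 deg; cols = y left to right, 1 deg -> k px; white ticks at 0, +-30"""
    a=np.radians(np.linspace(70,-70,140*k//2)); yy=np.linspace(.02,-.02,120)
    A,B=np.meshgrid(a,yy,indexing="ij")
    on=abs(B)<=.0115
    P=np.stack([np.where(on,-.1+.026*np.sin(A),-.1+.026*A),Y[w]+B,np.where(on,zc-.026+.026*np.cos(A),.06)],-1).reshape(-1,3)
    uv=proj(c,s2w(pose,P)).astype(np.float32).reshape(*A.shape,2)
    im=cv2.remap(c["color"][:,:,::-1].copy(),uv[...,0],uv[...,1],cv2.INTER_CUBIC)
    for d,col in((0,(0,0,255)),(30,(0,255,255)),(-30,(0,255,255))):
        r=int((70-d)*k/2); cv2.line(im,(0,r),(25,r),col,1); cv2.line(im,(95,r),(119,r),col,1)
    return im
def look(m,name,Z):
    rows=[]
    for n in("top","side"):
        c=m.capture(n); rows.append(np.hstack([unwrap(c,w,Z[w]) for w in "LMR"]))
    cv2.imwrite(f"pics/{name}.png",np.hstack(rows))
E
python3 - <<'E'
from rig import manip as m
from h import *
m.move_linear(S(-.3,.085,.15),vel=.25)
look(m,"u1",dict(L=.084,M=.08,R=.08)); print(m.get_obs()["clock"])
E
```

```text
8.55
```

View pics/u1.png

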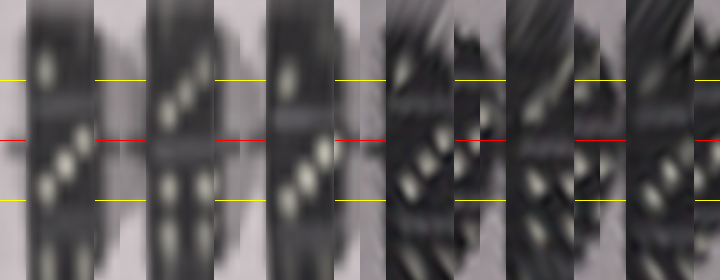

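The unwrapped strips put the wheels at about 1.88 (left), 2.51 (middle) and 1.76 rad (right), so the left wheel rolled without slipping. The deck marks seem to sit a few rows below the red line, near row 148, so I'll measure that offset next and then do the main strokes.

Run:
```python
from rig import manip as m
from h import *
xs=np.linspace(-.112,-.088,97)
for n in("top","side"):
    c=m.capture(n); g=cv2.cvtColor(c["color"],cv2.COLOR_RGB2GRAY)
    for y in(.1005,.0985,.0695,.0255,.0245,-.0205):
        uv=proj(c,s2w(pose,np.c_[xs,0*xs+y,0*xs+.06])).astype(np.float32)
        v=cv2.remap(g,uv[:,:1].copy(),uv[:,1:].copy(),1)[:,0].astype(float)
        d=np.clip(np.interp(xs,xs[[0,-1]],v[[0,-1]])-v,0,None); d[d<.4*d.max()]=0
        print(n,y,"mark x mm",round((d*xs).sum()/d.sum()*1e3,1),"depth",d.max().round())
def res(p,):pass
T={}
T["L"]=stroke(m,"L",.020,.088); stroke(m,"L",.020,.088); stroke(m,"L",.020,.088)
m.move_linear(S(-.1,.06,.1),vel=.15)
T["M"]=stroke(m,"M",-.019,.09); stroke(m,"M",-.019,T["M"]+.004)
m.move_linear(S(-.1,.02,.1),vel=.15)
T["R"]=stroke(m,"R",.018,.09); stroke(m,"R",.018,T["R"]+.004)
m.move_linear(S(-.3,-.005,.15),vel=.25)
print(T,m.get_obs()["clock"])
look(m,"u2",T)
```

```text
top 0.1005 mark x mm -101.8 depth 59.0
top 0.0985 mark x mm -102.1 depth 53.0
top 0.0695 mark x mm -101.5 depth 32.0
top 0.0255 mark x mm -102.8 depth 16.0
top 0.0245 mark x mm -101.9 depth 28.0
top -0.0205 mark x mm -99.8 depth 22.0
side 0.1005 mark x mm -102.1 depth 62.0
side 0.0985 mark x mm -102.3 depth 59.0
side 0.0695 mark x mm -97.6 depth 15.0
side 0.0255 mark x mm -95.1 depth 50.0
side 0.0245 mark x mm -95.0 depth 41.0
side -0.0205 mark x mm -97.0 depth 12.0
L touch z 0.0841 F [ 9.3  9.6 10.4  9.6  9.2] fx -0.6 t 12.8
L touch z 0.0841 F [9.3 9.5 9.2 9.6 9.8] fx -1.2 t 15.7
L touch z 0.0841 F [ 8.9  8.6  9.7  9.8 10.7] fx -0.6 t 18.6
M touch z 0.0828 F [ 9.4  9.5  9.3  8.7 10.1] fx 1.6 t 22.0
M touch z 0.0829 F [ 9.1  9.   8.9  9.  10.8] fx 1.0 t 24.9
R touch z 0.0814 F [ 9.4  9.8  9.5 10.1] fx -1.0 t 28.2
R touch z 0.0815 F [ 9.4  9.6  8.8 10.7] fx -1.0 t 30.9
{'L': np.float64(0.08410892200336706), 'M': np.float64(0.08284606721388436), 'R': np.float64(0.08139016854987391)} 31.875
```

View pics/u2.png

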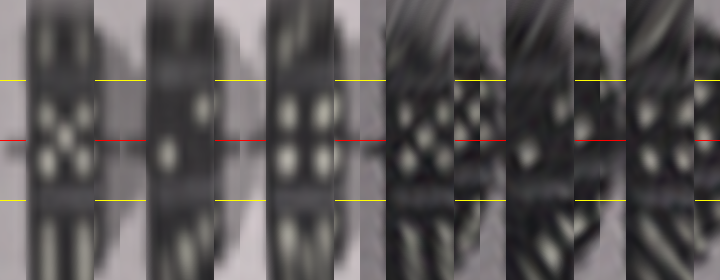

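Five, two and four are now near the top, about 2–5° past the red line. The index marks sit at x ≈ -102 mm in both cameras, so the fitted pose is 2 mm too far out. I'll shift it and measure each dot group's offset numerically.

```bash
cat >> h.py <<'E'
if not __import__("os").path.exists("fixed"): 
    pose[:2]=S(-.002,0,0)[:2]; np.save("pose.npy",pose); open("fixed","w")
CZ=dict(L=.0841,M=.0828,R=.0814)
def ang(c,w):
    a=np.radians(np.linspace(32,-32,257)); yy=np.linspace(.0095,-.0095,77)
    A,B=np.meshgrid(a,yy,indexing="ij")
    P=np.stack([-.1+.026*np.sin(A),Y[w]+B,CZ[w]-.026+.026*np.cos(A)],-1).reshape(-1,3)
    uv=proj(c,s2w(pose,P)).astype(np.float32).reshape(*A.shape,2)
    g=cv2.remap(cv2.cvtColor(c["color"],cv2.COLOR_RGB2GRAY),uv[...,0],uv[...,1],cv2.INTER_CUBIC).astype(float)
    n,l,s,_=cv2.connectedComponentsWithStats((g>110).astype(np.uint8))
    v=np.clip(g-80,0,None)
    out=[(round(np.degrees((A*v)[l==i].sum()/v[l==i].sum()),1),round((B*v)[l==i].sum()/v[l==i].sum()*1e3,1),s[i,4]) for i in range(1,n) if s[i,4]>60]
    return out
E
python3 - <<'E'
from rig import manip as m
from h import *
for n in("top","side"):
    c=m.capture(n)
    for w in"LMR": print(n,w,*ang(c,w))
c=m.capture("top"); look(m,"u3",CZ)
E
```

```text
top L (np.float64(16.4), np.float64(4.3), np.int32(490)) (np.float64(16.6), np.float64(-8.0), np.int32(420)) (np.float64(5.8), np.float64(-1.9), np.int32(793)) (np.float64(-6.7), np.float64(4.1), np.int32(820)) (np.float64(-6.0), np.float64(-7.8), np.int32(616))
top M (np.float64(20.3), np.float64(-7.9), np.int32(529)) (np.float64(-3.1), np.float64(4.0), np.int32(670))
top R (np.float64(18.0), np.float64(-7.8), np.int32(830)) (np.float64(17.4), np.float64(3.7), np.int32(802)) (np.float64(-5.7), np.float64(4.3), np.int32(1062)) (np.float64(-6.3), np.float64(-7.7), np.int32(800))
side L (np.float64(18.2), np.float64(-8.3), np.int32(162)) (np.float64(16.6), np.float64(4.5), np.int32(127)) (np.float64(5.6), np.float64(-1.6), np.int32(297)) (np.float64(-5.7), np.float64(4.0), np.int32(288)) (np.float64(-4.9), np.float64(-8.1), np.int32(90))
side M (np.float64(-3.5), np.float64(4.2), np.int32(294))
side R (np.float64(18.0), np.float64(-8.9), np.int32(160)) (np.float64(17.5), np.float64(4.0), np.int32(356)) (np.float64(-5.6), np.float64(3.4), np.int32(382)) (np.float64(-5.9), np.float64(-7.7), np.int32(287))
```

View pics/u3.png

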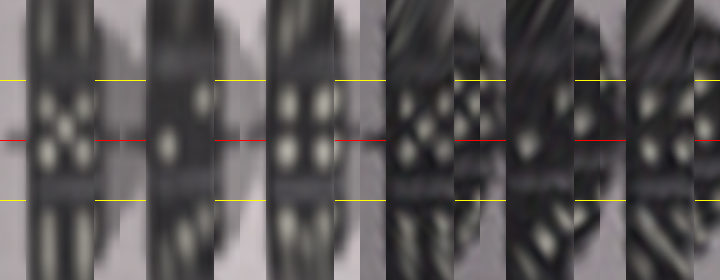

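Both cameras agree that the wheels are over-rolled: left +5.3°, middle +8.4°, right +5.9°. The dots also show the pose is 1.9 mm off in y. I'll make small back-strokes to correct.

Run:
```python
from rig import manip as m
import h
from h import *
pose[:2]=S(0,-.0018,0)[:2]; np.save("pose.npy",pose)
for w,d in(("R",-.0029),("M",-.0041),("L",-.0026)):
    m.move_linear(S(-.1-d/2,Y[w],CZ[w]+.012),vel=.25)
    stroke(m,w,d,CZ[w]+.003,vel=.02)
m.move_linear(S(-.3,.04,.15),vel=.25); print(m.get_obs()["clock"])
for n in("top","side"):
    c=m.capture(n)
    for w in"LMR":
        o=ang(c,w); print(n,w,[tuple(map(float,q)) for q in o])
    im=c["color"]; uv=proj(c,S(-.124,-.09,.108)[None])[0]; u,v=uv.astype(int)
    g=cv2.cvtColor(im,cv2.COLOR_RGB2GRAY)[v-15:v+15,u-15:u+15]; k,l,s,ce=cv2.connectedComponentsWithStats((g<35).astype(np.uint8)); i=1+s[1:,4].argmax()
    print("ball pred",uv,"seen",ce[i]+[u-15,v-15],s[i])
look(m,"u4",CZ)
```

```text
R touch z 0.0815 F [9.8 8.3] fx 1.2 t 35.2
M touch z 0.083 F [8.9 8.3] fx 1.2 t 37.5
L touch z 0.0842 F [10.   9.2] fx 1.1 t 40.1
41.1
top L [(13.7, -6.1, 909.0), (12.8, 5.8, 516.0), (1.5, -0.0, 796.0), (-9.6, -6.5, 983.0), (-9.9, 6.2, 661.0)]
top M [(13.6, -6.2, 864.0), (-10.0, 5.8, 866.0)]
top R [(13.1, -6.4, 900.0), (12.2, 5.6, 833.0), (-10.5, 6.0, 984.0), (-9.8, -6.3, 801.0)]
ball pred [343.49494949 223.57681483] seen [344.29545455 220.27272727] [12  8  9 10 44]
side L [(13.5, -6.8, 287.0), (12.6, 5.9, 252.0), (1.5, 0.0, 174.0), (-9.6, -6.3, 350.0), (-9.9, 5.8, 258.0)]
side M [(13.6, -6.5, 247.0), (-9.6, 5.4, 393.0)]
side R [(15.0, -8.7, 148.0), (12.1, 5.6, 339.0), (-10.5, -7.0, 426.0), (-11.1, 5.9, 485.0)]
ball pred [337.1293633  140.13263758] seen [334.74 139.32] [ 9  9  9 10 50]
```

View pics/u4.png

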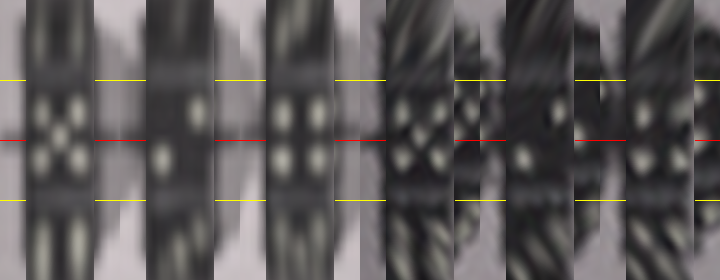

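Run:
```python
from rig import manip as m
from h import *
for n in("top","side"):
    c=m.capture(n); I=c["color"].astype(np.float32)
    def prof(xs,y,z):
        uv=proj(c,s2w(pose,np.c_[xs,0*xs+y,0*xs+z])).astype(np.float32)
        return cv2.remap(I,uv[:,:1].copy(),uv[:,1:].copy(),1)[:,0]
    xs=np.linspace(-.112,-.088,97)
    for y in(.103,.1015,.1,.0985,.0625,.0175,-.0195,-.021):
        v=prof(xs,y,.06).mean(1); d=np.clip(np.interp(xs,xs[[0,-1]],v[[0,-1]])-v,0,None); d[d<.4*d.max()]=0
        print(n,"mark",y,round((d*xs).sum()/d.sum()*1e3,1),d.max().round())
    for nm,x0,z,ch,ys in(("plate front",-.04,.078,0,(.08,.04,0,-.04)),("deck front",-.17,.06,2,(.1,.05,0,-.05,-.1)),("deck back",.17,.06,2,(.1,.05,0,-.05,-.1))):
        xs2=x0+np.linspace(-.012,.012,97); o=[]
        for y in ys:
            v=prof(xs2,y,z); v=v[:,0] if ch==0 else v[:,2]-v[:,0]
            g=abs(np.gradient(cv2.GaussianBlur(v[:,None],(1,9),0)[:,0])); g[g<.5*g.max()]=0; o.append(round((g*xs2).sum()/g.sum()*1e3,1))
        print(n,nm,o)
```

```text
top mark 0.103 -100.2 49.0
top mark 0.1015 -100.1 53.0
top mark 0.1 -100.2 50.0
top mark 0.0985 -100.3 43.0
top mark 0.0625 -99.9 14.0
top mark 0.0175 -99.2 11.0
top mark -0.0195 -98.3 40.0
top mark -0.021 -98.3 42.0
top plate front [np.float64(-41.8), np.float64(-40.9), np.float64(-40.1), np.float64(-40.1)]
top deck front [np.float64(-169.4), np.float64(-168.5), np.float64(-168.1), np.float64(-167.1), np.float64(-166.7)]
top deck back [np.float64(164.3), np.float64(164.9), np.float64(165.2), np.float64(166.4), np.float64(167.2)]
side mark 0.103 -100.2 47.0
side mark 0.1015 -100.2 57.0
side mark 0.1 -100.3 60.0
side mark 0.0985 -100.6 34.0
side mark 0.0625 -96.3 43.0
side mark 0.0175 -97.3 43.0
side mark -0.0195 -95.3 26.0
side mark -0.021 -97.1 22.0
side plate front [np.float64(-42.0), np.float64(-41.0), np.float64(-40.8), np.float64(-39.4)]
side deck front [np.float64(-173.6), np.float64(-171.2), np.float64(-171.3), np.float64(-171.3), np.float64(-169.1)]
side deck back [np.float64(170.6), np.float64(165.1), np.float64(166.5), np.float64(163.7), np.float64(171.8)]
```

The edges and marks share a slope of about 0.0145 rad, so the yaw was underestimated. I'll correct it, pivoting about the left mark, and measure again.

Run:
```python
from rig import manip as m
from h import *
piv=S(-.1002,.1,0)[:2]; pose[2]+=.0145
pose[:2]+=piv-S(-.1,.1,0)[:2]; np.save("pose.npy",pose); print(pose)
for n in("top","side"):
    c=m.capture(n); I=c["color"].astype(np.float32); xs=np.linspace(-.112,-.088,97)
    for y in(.103,.1,-.0195,-.021):
        uv=proj(c,s2w(pose,np.c_[xs,0*xs+y,0*xs+.06])).astype(np.float32)
        v=cv2.remap(I,uv[:,:1].copy(),uv[:,1:].copy(),1)[:,0].mean(1); d=np.clip(np.interp(xs,xs[[0,-1]],v[[0,-1]])-v,0,None); d[d<.4*d.max()]=0
        print(n,"mark",y,round((d*xs).sum()/d.sum()*1e3,1))
    for w in"LMR":
        o=np.array(ang(c,w)); print(n,w,o[:,0],o.mean(0)[:2].round(1))
    print("ball pred",proj(c,S(-.124,-.09,.108)[None])[0])
```

```text
[ 0.6555842  -0.06261159  0.03979741]
top mark 0.103 -99.9
top mark 0.1 -99.9
top mark -0.0195 -99.7
top mark -0.021 -99.9
top L [13.3 13.   1.5 -9.8 -9.8] [ 1.6 -0.1]
top M [ 11.9 -11.3] [ 0.3 -0.2]
top R [  9.9   9.3 -13.2 -13. ] [-1.7 -0.3]
ball pred [343.61031282 222.40620231]
side mark 0.103 -100.0
side mark 0.1 -100.2
side mark -0.0195 -102.7
side mark -0.021 -101.4
side L [12.8 13.2  1.4 -9.8 -9.8] [ 1.6 -0.3]
side M [ 11.9 -10.9] [ 0.5 -0.5]
side R [ 11.4   9.2 -13.7 -13.6] [-1.7 -1. ]
ball pred [336.18049133 139.69136483]
```

The wheels now read +1.6° (left), +0.4° (middle) and −1.7° (right), which is square within measurement accuracy. Next is the lever.

Run:
```python
from rig import manip as m
from h import *
m.move_pose(S(-.19,-.09,.15),Q)
m.move_linear(S(-.19,-.09,.1),vel=.15); m.dwell(.1)
b=fz(m)
hit=m.move_linear(S(-.094,-.09,.1),vel=.05,guard=10)
p=m.get_obs()["position"]; print(hit,(p-S(-.105,-.09,.1)).round(4),fz(m)-b)
m.move_linear(S(-.19,-.09,.1),vel=.15); m.move_linear(S(-.3,-.06,.17),vel=.25)
print(m.get_obs()["clock"])
ims=[]
for n in("top","side"):
    c=m.capture(n); print([np.array(ang(c,w)).mean(0)[0].round(1) for w in"LMR"], proj(c,S(-.076,-.09,.108)[None])[0])
    ims.append(c["color"][:,:,::-1])
a=cv2.resize(ims[0][95:250,180:420],None,fx=1.6,fy=1.6); s=cv2.resize(ims[1][90:245,180:360],None,fx=1.6,fy=1.6)
z=cv2.resize(ims[0][195:240,300:360],None,fx=5,fy=5,interpolation=2)
W=np.zeros((500,700,3),np.uint8);W[:248,:384]=a;W[:248,390:678]=s;W[255:480,:300]=z
z=cv2.resize(ims[1][125:170,300:360],None,fx=5,fy=5,interpolation=2);W[255:480,310:610]=z
cv2.imwrite("pics/f.png",W)
```

```text
True [-0.0006  0.0004 -0.0008] [-3.96134922 -0.49344236  2.92224203]
45.7833
[np.float64(1.6), np.float64(0.4), np.float64(-1.7)] [342.6775803  200.58970483]
[np.float64(1.5), np.float64(0.2), np.float64(-6.3)] [317.67910477 133.27688599]
```

View pics/f.png

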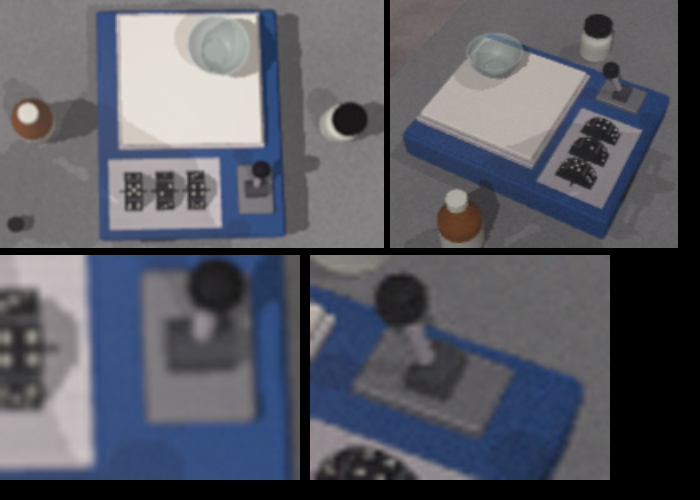

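The picture shows the lever ball at about (343, 200.5), within a pixel of the predicted "on" position (342.7, 200.6). The push stopped on force at the expected end stop. The dish, bottle, jar and stopper look undisturbed, and the wheels read the same from the top camera.

```bash
python3 -c "
from rig import manip as m
print(m.sign_off())"
```

```text
the job is handed in; nothing more can be done
None
```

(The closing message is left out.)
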